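# Hang the pail under the hopper and hold the spring gate open at its mark

## Robot

A 6-joint arm with a two-finger parallel gripper is mounted at the origin on the work surface. World frame = base frame: x ahead of the robot, y to its left, z up, the work surface at z = 0. Lengths are in mm, angles in degrees, forces in N, time in s.
With the tool pointing down it reaches from about 350 to 725 mm from the base axis. Payload 6 kg.
Tool frame: the origin (TCP) lies at the very end of the fingers, on their centre line; the grasp point (between the pads) lies 19 mm behind it (robot.grasp_offset is the distance from the TCP to the grasp point, in mm); z points along the fingers, y is the direction in which the jaws open and shut (so a half turn about z gives the same grasp; the last joint's range is limited). The gripper opens to 85 mm and grips with 20 to 120 N. Pads are 22 mm wide; open, the fingers measure 114 mm over their backs; the gripper's body (76 mm by 85 mm) begins 54 mm behind the grasp point. The pads swing forward as they close: fully open they stand 13 mm farther back than shut.
Start: joints at [84.379, 2.303, 4.859, 0, -92.561, -19.12], TCP at [251.076, 544.917, 231.261] pointing down, gripper open.
Joint ranges: [-146.85, 146.85], [-73.84, 115.35], [-62.03, 85.46], [-188.31, 113.3], [-161.28, -10.13], [-171.36, 171.36]. Speed limits (degrees/s): [147.25, 147.25, 172.46, 180, 180, 180].

## Interface

Orientations are given as [roll, pitch, yaw] about the fixed x, y, z axes, in that order (R = Rz(yaw) Ry(pitch) Rx(roll)).
In Python, from station import robot gives the robot as it stands.
- The arm moves only by the tool play_rows, never from a script. Its argument "increments" is a list of rows, each a list of 3 entries, a list of its own where there are three numbers: the turn, a rotation vector about the tool's x, y, z in rad, then the shift along the tool's x, y, z in m, then the closure, from 0 (fully open) to 1 (shut). A call has 1 to 10 rows; each row shifts and turns the commanded pose from where the row before left it, along the tool's axes as they then stand; what a row does not reach is not made up. A row lasts 1/8 s, in which the tool goes at most 62.5 mm and 10.7 degrees, less where a joint would pass 70% of its speed; a pose out of reach is approached as far as the arm can. A call is refused whole if a number of a shift passes 0.0625 or a number of a turn 0.188, either way. A call with a gripper value outside its range is refused whole. The fingers move at their own pace and stop on an object; "grip_force" is the grip in N (left out, the last holds). Time passes only in rows, so rows that do not move let the fingers close. It gives the time, the measured TCP pose, the force and the opening at its end, in the units of the state.
- robot.observe(): the state, without advancing time (a new reading comes with each control period).
- robot.grab_frame(name): name is "scene" or "top" or "wrist"; returns (picture, depth): 384x512x3 uint8, blue, green, red; 384x512 float32, mm along the optical axis (not along the pixel's ray), 0 where there is no reading.
- robot.camera_model(name): a dict with "fx", "fy", "cx", "cy" (pixels), "position" and "orientation" of the camera in the world. Camera axes: x right, y down, z forward; pixel columns grow to the right and rows downward; lengths in mm; the calibration is good to about 2 mm. A picture is of the moment at which its call begins: read the wrist's pose just before it. camera_model takes no time and is no camera call; for the wrist camera it gives the pose at the moment of the call.
- robot.sign_off(): hands the job in, once; it reports no verdict.
Trained networks look in the newest picture that a camera, given by its name, has taken for a name from the list of things; names that differ only in an ending like _2 or _b are one class to them, and where a whole thing is asked for, a point or a joint stands for the part that bears it (a point fixed in the world has none). Each returns a list of dicts, best first, with "confidence" (0 to 1); they miss things now and then, are a little off and sometimes report something else, mostly with a low value. They report only what shows in the picture. A call takes as long as a camera call. They do not tell look-alikes from the thing itself.
- robot.find_in(camera, query): "position" ([x, y, z] in mm, in world coordinates, good to about 4 mm: the middle of the surface that is visible of it).
- robot.cut_out(camera, query): "region" (384x512 bool, what is visible of it).
The state is a dict: "time": time; "joint_positions": joint angles; "joint_velocities": joint speeds; "tau": joint torques, N m; "tool_pos": TCP position; "orientation": TCP orientation; "contact_force": force on the tool from outside, world axes, zero at the start; "moment": the same for the moment, N m; "gripper_width": finger opening in mm.
Only numpy, scipy, OpenCV 4.12 (cv2) and the standard library are available. Lean on these libraries where they do the work, as an engineer would, in place of code of your own. Each camera call takes 0.05 s, during which the arm holds its last target.

## Task

Hang the small steel pail by its bail on the two hooks in front of the bench hopper's chute, its wire lying in the dips of both hooks, and let it go so that it hangs still. Only then take the black pull bar of the spring-loaded gate at the hopper's side, draw it straight out until the bar is in line with the upright marker tab on the rail, and finish while holding it there: do not let go, because the spring would shut it. Do not open the gate before the pail hangs, do not shift the marker, and leave the tin, the bottle and the screwdriver alone.

Things in the scene. Friction and masses are not known exactly. Their poses are not given: they have to be found in the camera images.
- hopper: Grey steel bench hopper, fixed: 100 (x) x 160 (y) x 300 mm high. Origin under its centre on the bench, z up, +x from its front (chute and hooks, facing the robot) to its back; the gate leaves its -y side on two rails at 202 mm height, out to 281 mm from the origin. The chute's lip, 64 mm wide, ends 80 mm in front of the origin, 160 mm up, just behind the hung pail's rim.
- hook_seat (a point): Where the middle of the bail's bar lies once hung: midway between the two hooks, 150 mm in front (-x) of the hopper's origin, 234 mm up; axes as hopper. The hooks are 7 mm rods at y +44 and -44 mm from here, from the hopper front 100 mm behind; each has a V dip here, a tip 17 mm nearer the robot reaching 17 mm above this point, and rises 7 mm behind the dip. Between them is free for fingers.
- pail: Loose steel pail, about 0.25 kg: 85 mm high, 88 mm across the foot, 116 mm at the rim, with a stiff bail that always stands upright. Origin under its centre, z up; the bail's top bar lies along its y axis.
- pail_grip (a point): Centre of the wooden hand grip on the pail's bail, 165 mm above the pail's underside, axes as the pail's. The grip is a round bar along y, 14 mm thick, 52 mm long; bare 6 mm wire goes on at both sides to y +57 and -57 mm and is what lies on the hooks. Below the grip is 80 mm of free space down to the rim. The pail is the same either way round.
- gate_grip (a point): Centre of the gate's black pull bar: 16 mm thick, 76 mm long along the hopper's x, on two posts 62 mm apart, its axis 256 mm above the bench and 45 mm above the gate's blade. Axes as the hopper's. Shut, it lies 165 mm from the hopper's origin along -y, level with it in x, 77 mm clear of the hopper's side. It slides along the hopper's -y.
- gate: The sliding steel gate with its pull bar; its origin is at gate_grip. A spring pulls it shut: about 5 N when shut, 1.1 N more for each 10 mm drawn out; it stops at 110 mm.
- mark (a point): The marker: an upright steel tab, 4 mm thick along y, 12 mm wide, top 264 mm above the bench, clamped stiffly to the rail farther from the robot. This point is in the tab at the bar's height, 52 mm to the hopper's +x of the bar's line, hopper's axes. The gate is at the mark when the bar's centre has the same hopper y as this point: 45 to 85 mm out from shut.
- tin: Bystander: closed round tin, 90 mm across, 100 mm high, origin under its centre. It and the pail stand at either side of the bench, in either order.
- cleaner: Bystander: white bottle, 64 mm across, 190 mm high, origin under its centre.
- screwdriver: Bystander: screwdriver lying on the bench by the gate side of the hopper, origin on its underside.
Things that resemble listed ones, but are neither listed nor needed, are in the scene too. Leave any red look-alike of the pail alone.

How it is judged (in metres and radians):
On the way, in this order (a step that is already met when the one before it is completed fails the run):
1. the pail hangs by its bail in the dips of both hooks, released (distance between pail_grip and hook_seat below 0.015 m and angle between the y axis of pail_grip and the y axis of hook_seat, either way round below 0.2 rad and angle between pail_grip's own z axis and vertical below 0.25 rad and contact force between pail and hopper above 0.7 N and contact force between pail and the fingers below 0.1 N), for 0.3 s.
2. the gate is drawn out to the marker and held there by the fingers (y of gate_grip in the frame of mark between -0.006 and 0.006 m and contact force between the fingers and gate above 3 N), for 0.5 s.
At the end, for the whole second after the job is handed in: The pail hangs still from both hooks (grip centre within 15 mm of the seat point, bar aligned within 0.2 rad, tilt under 0.25 rad, fingers off it); the pull bar is within 6 mm of the marker along the slide, still, and held by the fingers with over 3 N (all of step 1 and all of step 2 and linear speed of gate below 0.01 m/s and linear speed of pail below 0.03 m/s); the arm keeps its last pose, push and grip.
It fails at once if the gate opened more than 15 mm while the pail is not near the hooks (distance of gate_grip from where it was at the start of the episode above 0.015 m and distance between pail_grip and hook_seat above 0.03 m).
It fails at once if the marker shifted by more than 4 mm (distance of mark from where it was at the start of the episode above 0.004 m).
It fails at once if the tin moved more than 30 mm (distance of tin from where it was at the start of the episode above 0.03 m).
It fails at once if the cleaner moved more than 30 mm (distance of cleaner from where it was at the start of the episode above 0.03 m).
It fails at once if the screwdriver moved more than 30 mm (distance of screwdriver from where it was at the start of the episode above 0.03 m).
It also fails if it takes over 69 s, if anything falls off the work surface, if the arm or the gripper's body presses on something with over 40 N, if the wrist force passes 120 N, or if a joint passes its speed limit or range.

## Working session

There is one attempt and no reset: what is moved stays moved. The work goes in short steps, Python scripts to look and compute and a tool call to move; the robot and the scene stay as the last step left them, time stands still between calls to the robot, and variables do not carry over. Pictures are saved under pics/ and viewed, and the job is handed in when it is done.

Besides the shell and the picture viewer there is one more tool, called after "Request:" in YAML: its name, and indented under it one key for each argument. play_rows: Moves the arm, as the interface text tells. Its arguments: {"type":"object","properties":{"increments":{"type":"array"},"grip_force":{"type":"number"}},"required":["increments"]}

```bash
mkdir -p pics; ls; cat > h.py <<'E'
import numpy as np, cv2
from scipy.spatial.transform import Rotation as R
from station import robot
def Rm(o): return R.from_euler('xyz',o,degrees=True).as_matrix()
def px2w(cam,u,v,d):
    m=robot.camera_model(cam); p=np.array([(u-m['cx'])/m['fx']*d,(v-m['cy'])/m['fy']*d,d])
    return Rm(m['orientation'])@p+np.array(m['position'])
def w2px(cam,w):
    m=robot.camera_model(cam); p=Rm(m['orientation']).T@(np.array(w)-np.array(m['position']))
    return p[0]/p[2]*m['fx']+m['cx'],p[1]/p[2]*m['fy']+m['cy'],p[2]
def cloud(cam,d):
    m=robot.camera_model(cam); v,u=np.mgrid[0:384,0:512]
    P=np.stack([(u-m['cx'])/m['fx']*d,(v-m['cy'])/m['fy']*d,d],-1)
    W=P@Rm(m['orientation']).T+np.array(m['position']); W[d<=0]=np.nan
    return W
E
python3 - <<'E'
from h import *
print(robot.observe())
for c in ['scene','top','wrist']:
    im,d=robot.grab_frame(c); cv2.imwrite(f'pics/{c}0.png',im); np.save(f'{c}0.npy',d)
    print(c,robot.camera_model(c))
    if c!='wrist':
      for q in ['pail','pail_grip','hopper','gate_grip','mark','tin','cleaner','screwdriver']:
        print(q,[(np.round(x['position']).tolist(),round(x['confidence'],2)) for x in robot.find_in(c,q)])
print(robot.observe()['time'])
E
```

```text
pics
{'time': 0.0, 'joint_positions': array([ 8.43803273e+01,  2.33875849e+00,  4.80042404e+00, -2.55177923e-02,
       -9.25598425e+01, -1.91197784e+01]), 'joint_velocities': array([ 0.01870942,  0.04157439, -0.04935215,  0.00930712, -0.00076814,
        0.0744162 ]), 'tau': array([ 1.17262640e-03, -3.68203747e+01,  3.47414017e+01,  6.93196714e+00,
       -5.36699197e-03, -2.87054903e-06]), 'tool_pos': array([250.88802082, 544.66932853, 230.26315493]), 'orientation': array([ 1.79898889e+02, -8.06931886e-03, -2.47383262e+01]), 'contact_force': array([-0.47305849,  0.16861598, -0.56018774]), 'moment': array([-0.02351883, -0.06338528,  0.03147241]), 'gripper_width': 84.8978103034352}
scene {'fx': 423.93930467359974, 'fy': 423.93930467359974, 'cx': 246.47203193889297, 'cy': 183.42066823291037, 'position': array([1177.96927585, -603.37564736,  933.07222019]), 'orientation': array([-129.4199425 ,    0.66655236,   43.76242474])}
pail [([540.0, 456.0, 62.0], 0.57), ([402.0, 367.0, 102.0], 0.51)]
pail_grip [([407.0, 368.0, 104.0], 0.8), ([536.0, 452.0, 64.0], 0.76)]
hopper [([664.0, -41.0, 2
[... 477 characters left out ...]
8]), 'orientation': array([-177.52357803,   -0.61981092,  -88.74273369])}
pail [([407.0, 331.0, 38.0], 0.8), ([537.0, 469.0, 38.0], 0.78)]
pail_grip [([406.0, 331.0, 36.0], 0.67), ([542.0, 466.0, 39.0], 0.65)]
hopper [([618.0, -11.0, 211.0], 0.9)]
gate_grip [([632.0, -128.0, 215.0], 0.78)]
mark []
tin [([388.0, -267.0, 103.0], 0.93), ([616.0, -14.0, 214.0], 0.74)]
cleaner [([658.0, 348.0, 127.0], 0.97)]
screwdriver [([651.0, -240.0, 23.0], 0.62)]
wrist {'fx': 285.630269353358, 'fy': 285.630269353358, 'cx': 253.71814113937563, 'cy': 186.41276129416258, 'position': array([319.53265618, 513.03824569, 372.83416918]), 'orientation': array([ 1.62826397e+02,  1.08837154e-02, -1.14740379e+02])}
0.95
```

View pics/scene0.png

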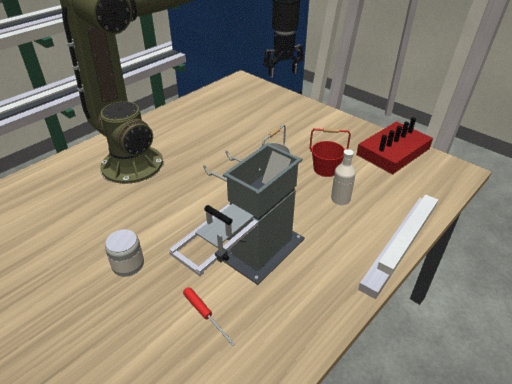

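View pics/top0.png

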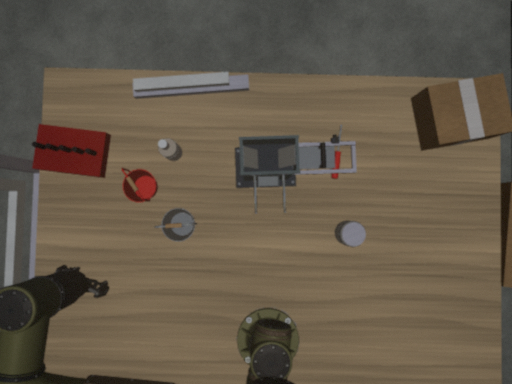

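View pics/wrist0.png

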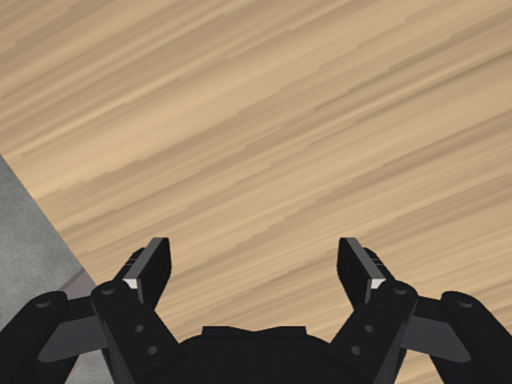

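The top view shows the grey pail at about (180,224) with a brown grip, the red look-alike at (145,186), and the hopper at (268,160). The hook rods point at the robot around (256,205) and (284,205), and the gate bar is at (322,155). The wrist view shows only bare bench. Next I'll measure from the depth data.

```bash
python3 - <<'E'
from h import *
im=cv2.imread('pics/top0.png'); d=np.load('top0.npy'); W=cloud('top',d)
a=cv2.resize(im[120:250,130:240],None,fx=5,fy=5,interpolation=cv2.INTER_CUBIC)
b=cv2.resize(im[120:220,225:365],None,fx=5,fy=5,interpolation=cv2.INTER_CUBIC)
cv2.imwrite('pics/a.png',a); cv2.imwrite('pics/b.png',b)
x,y,z=W[...,0],W[...,1],W[...,2]
def reg(x0,x1,y0,y1,z0,z1): return (x>x0)&(x<x1)&(y>y0)&(y<y1)&(z>z0)&(z<z1)
# pail bail
m=reg(340,480,260,400,120,200); P=W[m]; print('bail',len(P),P.mean(0),P.max(0),P.min(0))
if len(P)>5:
    c=P[:,:2].mean(0); u,s,vt=np.linalg.svd(P[:,:2]-c); print(vt[0],np.degrees(np.arctan2(vt[0][1],vt[0][0])),s)
for n,(q) in dict(rim=reg(330,480,250,400,60,110)).items():
    P=W[q]; print(n,len(P),P.min(0),P.max(0))
# hopper top
m=reg(540,760,-150,150,285,320);P=W[m];print('hoptop',len(P),P.min(0),P.max(0)); r=cv2.minAreaRect(P[:,:2].astype(np.float32)); print(r)
m=reg(450,640,-80,100,215,275);P=W[m];print('hooks',len(P),P.min(0),P.max(0))
m=reg(520,760,-300,-80,235,275);P=W[m];print('bar+mark',len(P)); print(np.round(P))
E
```

```text
bail 117 [406.03588698 321.12431574 169.57536177] [414.59499148 385.48099338 176.45436923] [397.56125214 261.34753964 157.17263733]
[ 0.09117729 -0.99583468] -84.76866090128578 [330.95899862  36.66570661]
rim 228 [349.8960173  255.24054813  60.00398295] [463.13065592 376.85201182  97.22967334]
hoptop 744 [561.61408741 -66.95779836 285.0294332 ] [683.38054147 112.8632692  308.96025141]
((622.4360961914062, 22.367645263671875), (112.46728515625, 176.8599395751953), 3.4653124809265137)
hooks 679 [452.51328552 -79.83578943 215.00320366] [639.99989583  91.77405965 274.83271957]
bar+mark 153
[[ 693. -187.  251.]
 [ 690. -188.  264.]
 [ 690. -191.  263.]
 [ 691. -186.  242.]
 [ 689. -187.  251.]
 [ 687. -187.  265.]
 [ 687. -191.  263.]
 [ 688. -186.  242.]
 [ 686. -187.  252.]
 [ 684. -188.  264.]
 [ 684. -191.  264.]
 [ 684. -189.  245.]
 [ 681. -187.  265.]
 [ 681. -191.  264.]
 [ 683. -188.  236.]
 [ 680. -187.  253.]
 [ 681. -191.  249.]
 [ 668. -134.  262.]
 [ 668. -136.  264.]
 [ 668. -140.  263.]
 [ 668. -142.  264.]
 [ 668. -146.  261.]
 [ 665. -134.  261.]
 [ 665. -136.  264.]
 [ 
[... 2006 characters left out ...]
 261.]
 [ 610. -140.  266.]
 [ 610. -143.  265.]
 [ 610. -146.  267.]
 [ 611. -150.  261.]
 [ 608. -135.  258.]
 [ 608. -138.  260.]
 [ 607. -140.  265.]
 [ 607. -143.  267.]
 [ 607. -146.  263.]
 [ 608. -150.  260.]
 [ 605. -135.  259.]
 [ 604. -138.  261.]
 [ 605. -141.  259.]
 [ 604. -143.  266.]
 [ 604. -147.  262.]
 [ 605. -150.  261.]
 [ 603. -138.  245.]
 [ 601. -137.  267.]
 [ 601. -141.  261.]
 [ 601. -144.  263.]
 [ 601. -147.  262.]
 [ 601. -149.  265.]
 [ 601. -138.  242.]
 [ 599. -138.  258.]
 [ 598. -140.  263.]
 [ 598. -143.  264.]
 [ 598. -146.  265.]
 [ 598. -150.  263.]
 [ 597. -138.  243.]
 [ 595. -141.  261.]
 [ 595. -143.  265.]
 [ 595. -146.  264.]
 [ 595. -150.  262.]]
```

View pics/a.png

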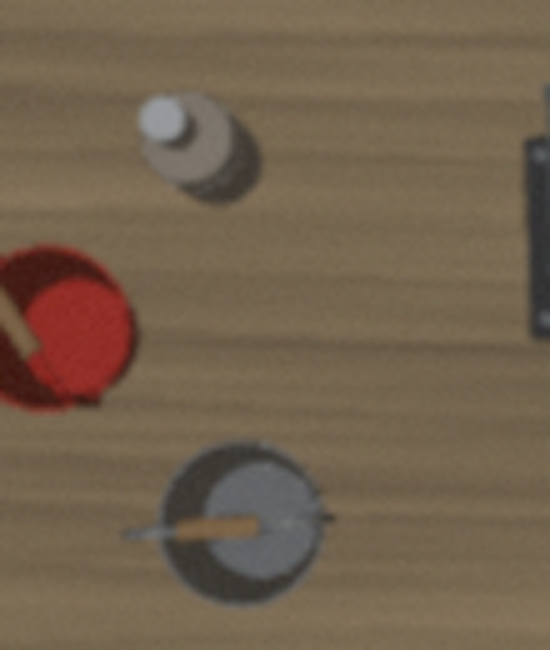

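View pics/b.png

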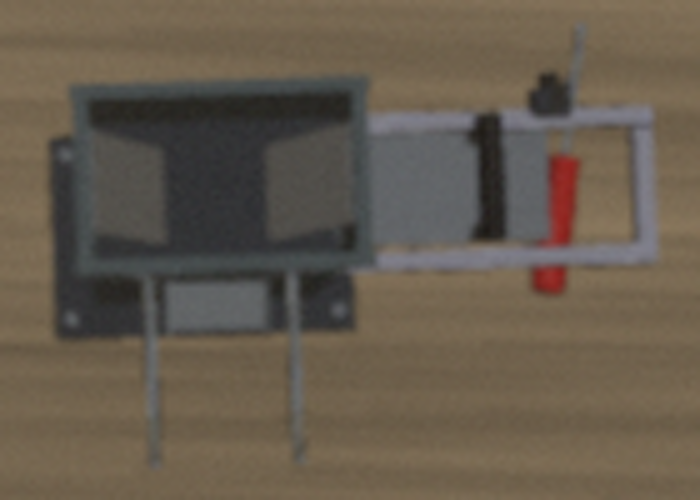

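```bash
python3 - <<'E'
from h import *
im=cv2.imread('pics/top0.png'); d=np.load('top0.npy'); W=cloud('top',d)
x,y,z=W[...,0],W[...,1],W[...,2]
def reg(x0,x1,y0,y1,z0,z1): return (x>x0)&(x<x1)&(y>y0)&(y<y1)&(z>z0)&(z<z1)
m=reg(340,480,290,355,162,200); P=W[m]; print('grip',len(P),np.median(P,0),P.min(0),P.max(0))
m=reg(590,672,-160,-120,258,275);P=W[m]
c=P.mean(0);vt=np.linalg.svd(P[:,:2]-c[:2])[2];print('bar',c,P.min(0),P.max(0),np.degrees(np.arctan2(vt[0][1],vt[0][0])))
m=reg(678,700,-200,-180,255,270);P=W[m];print('mark',P.mean(0),P.min(0),P.max(0))
m=reg(440,570,-90,110,220,262);P=W[m]
for s in (0,1):
    Q=P[(P[:,1]>22)==s]; print('hook',len(Q)); 
    order=np.argsort(Q[:,0]); print(np.round(Q[order]).astype(int).tolist())
E
```

```text
grip 81 [405.16826593 321.9505392  170.82668962] [397.56125214 290.48377573 162.98817814] [414.59499148 354.80532669 176.45436923]
bar [ 630.91781679 -141.01187612  263.56670743] [ 595.01325617 -150.1378946   258.05356499] [ 668.22803341 -133.48146099  270.48849334] -176.0433669677535
mark [ 685.51479259 -189.00548245  264.01611021] [ 680.64799127 -190.647179    263.36612714] [ 690.23714491 -187.22751016  265.43650868]
hook 83
[[457, -30, 254], [458, -33, 248], [460, -27, 246], [460, -30, 249], [461, -33, 246], [463, -28, 239], [464, -30, 245], [467, -28, 237], [467, -31, 238], [470, -28, 232], [470, -31, 232], [473, -28, 237], [473, -31, 232], [476, -28, 232], [476, -31, 234], [479, -28, 232], [479, -31, 232], [482, -28, 235], [482, -31, 233], [485, -27, 238], [485, -30, 239], [488, -27, 243], [488, -30, 241], [491, -30, 246], [491, -27, 236], [494, -30, 244], [494, -27, 241], [497, -27, 239], [497, -30, 240], [500, -26, 246], [500, -30, 241], [503, -27, 242], [503, -30, 241], [506, -27, 243], [506, -30, 242], [509, -27, 240], [509, -30, 239], [512, -27, 239], [512, -30, 239], [515,
[... 1652 characters left out ...]
2, 59, 243], [535, 59, 241], [535, 62, 239], [538, 59, 242], [538, 62, 241], [538, 65, 234], [541, 63, 244], [541, 66, 241], [541, 59, 242], [544, 66, 245], [544, 63, 242], [544, 60, 243], [547, 66, 244], [547, 63, 245], [547, 60, 240], [549, 66, 247], [550, 60, 248], [550, 63, 239], [553, 63, 241], [553, 66, 239], [553, 60, 238], [556, 66, 244], [556, 60, 245], [556, 63, 244], [559, 66, 247], [559, 63, 243], [559, 60, 242], [562, 63, 246], [562, 66, 244], [562, 60, 242], [565, 63, 248], [565, 66, 244], [565, 78, 240], [565, 72, 240], [565, 75, 238], [566, 69, 235], [566, 60, 234], [566, 78, 260], [566, 54, 232], [566, 69, 262], [566, 57, 230], [566, 51, 232], [566, 72, 259], [569, 81, 227]]
```

Top crops: the pail's wooden grip is at crop (217,527), close to pixel (173,225), with the bail nearly along the image horizontal. The hooks, the bar at crop (489,177) and the black marker at crop (550,95) are all clear. Next I'll pin down the grip by colour.

```bash
python3 - <<'E'
from h import *
for c,box in (('top',(200,250,150,200)),('scene',(110,150,255,300))):
    im=cv2.imread(f'pics/{c}0.png'); d=np.load(f'{c}0.npy'); W=cloud(c,d)
    hsv=cv2.cvtColor(im,cv2.COLOR_BGR2HSV)
    z=W[...,2]
    m=np.zeros(d.shape,bool); m[box[0]:box[1],box[2]:box[3]]=1
    m2=m&(z>150)&(z<185)
    sat=hsv[...,1]; 
    g=m2&(sat>80); P=W[g]; print(c,len(P),P.mean(0),P.min(0),P.max(0))
    vs,us=np.nonzero(g); print(us.min(),us.max(),vs.min(),vs.max(),us.mean(),vs.mean())
    w=m2&~g; Q=W[w]; print('wire',len(Q),Q.min(0),Q.max(0))
    A=W[m2]; cc=A[:,:2].mean(0); vt=np.linalg.svd(A[:,:2]-cc)[2]; print(np.degrees(np.arctan2(vt[0][1],vt[0][0])))
    # rim circle
    r=m&(z>80)&(z<95); B=W[r]; print('rim',len(B),B.min(0),B.max(0))
print(w2px('top',[406,322,165]),w2px('scene',[406,322,165]))
im=cv2.imread('pics/scene0.png'); cv2.imwrite('pics/s.png',cv2.resize(im[100:290,160:330],None,fx=4,fy=4,interpolation=cv2.INTER_CUBIC)[:600])
E
```

```text
top 56 [407.15178647 320.88680873 171.45992731] [397.56125214 295.49372838 162.98817814] [414.59499148 345.77447872 176.45436923]
165 180 223 228 172.33928571428572 225.21428571428572
wire 64 [397.5854265  256.38788826 153.63784877] [415.06339741 385.48099338 174.25184142]
-84.65815207598372
rim 114 [349.8960173  262.87585894  80.11616701] [463.13065592 376.85201182  92.09796128]
scene 47 [411.63621966 318.82421402 171.39861572] [401.30093823 294.28381868 161.78669243] [419.16222349 348.42446866 178.32178633]
270 280 127 137 274.5531914893617 131.63829787234042
wire 46 [400.52454719 252.77510254 150.76957941] [418.81251078 385.05942214 173.91281322]
95.27022108453612
rim 59 [348.9991532  299.02013502  80.24601816] [439.57902933 387.80774014  92.76750577]
(np.float64(172.3754325987622), np.float64(225.49033222578058), np.float64(1255.3073592550284)) (np.float64(273.85642236890385), np.float64(132.2565234692353), np.float64(1415.8491773015971))
```

View pics/s.png

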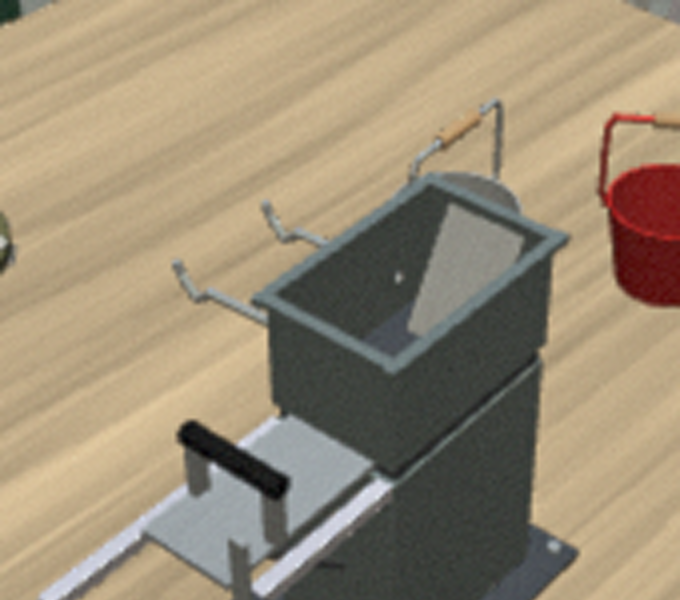

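The grip is at about (407.5, 320.5, 165) mm with the pail yawed by about 5.3°. The scene crop agrees: grip at (462,130), and both hooks with clear V dips. I'll move above the pail and turn there.

Request:
play_rows:
  increments:
    - [[0, 0, 0], [0.0295, 0.0173, 0], 0]
    - [[0, 0, 0], [0.0295, 0.0173, 0], 0]
    - [[0, 0, 0], [0.0295, 0.0173, 0], 0]
    - [[0, 0, 0], [0.0295, 0.0173, 0], 0]
    - [[0, 0, 0], [0.0295, 0.0173, 0], 0]
    - [[0, 0, 0], [0.0295, 0.0173, 0], 0]
    - [[0, 0, 0], [0.0295, 0.0173, 0], 0]
    - [[0, 0, 0], [0.0295, 0.0173, 0], 0]
  grip_force: 40

```text
time: 1.95
tool_pos: [408.0, 319.5, 231.4]
orientation: [-180.0, -0.0, -24.7]
contact_force: [0.2, 0.6, -0.5]
gripper_width: 85.3
```

Request:
play_rows:
  increments:
    - [[0, 0, 0.1745], [0, 0, 0], 0]
    - [[0, 0, 0.1745], [0, 0, 0], 0]
    - [[0, 0, 0.1745], [0, 0, 0], 0]
    - [[0, 0, 0.1745], [0, 0, 0], 0]
    - [[0, 0, 0.1745], [0, 0, 0], 0]
    - [[0, 0, 0.1745], [0, 0, 0], 0]
    - [[0, 0, 0], [0, 0, 0], 0]
    - [[0, 0, 0], [0, 0, 0], 0]

```text
time: 2.95
tool_pos: [407.5, 320.4, 231.3]
orientation: [180.0, -0.0, -84.5]
contact_force: [-0.4, -0.1, 0.2]
gripper_width: 85.7
```

```bash
python3 - <<'E'
from h import *
o=robot.observe(); print(o['tool_pos'],o['orientation'],o['joint_positions'],o['time'])
c='wrist'; mm=robot.camera_model(c); im,d=robot.grab_frame(c); cv2.imwrite('pics/w1.png',im); np.save('w1.npy',d)
W=cloud(c,d); z=W[...,2]
hsv=cv2.cvtColor(im,cv2.COLOR_BGR2HSV)
m=(z>140)&(z<190)&(abs(W[...,0]-407)<30)&(abs(W[...,1]-320)<75)
for n,mk in (('all',m),('wood',m&(hsv[...,1]>80))):
    P=W[mk]; print(n,len(P),P.mean(0),P.min(0),P.max(0))
    if len(P)>3:
        vt=np.linalg.svd(P[:,:2]-P[:,:2].mean(0))[2]; print(np.degrees(np.arctan2(vt[0][1],vt[0][0])))
print(w2px(c,[407,320,165]))
E
```

```text
[407.47021665 320.43890099 231.31310367] [ 1.79999813e+02 -2.64049585e-03 -8.45358531e+01] [ 6.04588906e+01 -1.02048452e+01 -7.01997470e+00  1.36336457e-03
 -9.31871408e+01 -5.49946679e+01] 2.95
all 1885 [407.59817113 313.24727713 167.75436446] [397.61720724 254.49598784 141.85805157] [416.27026254 378.75660582 172.54652556]
95.46459764991505
wood 1161 [406.99035171 318.70397849 169.25187808] [397.61720724 293.75049532 162.61112742] [415.58386794 346.15790317 172.54652556]
95.47162281041666
(np.float64(254.29083828970508), np.float64(200.05840796417053), np.float64(220.9215398699524))
```

View pics/w1.png

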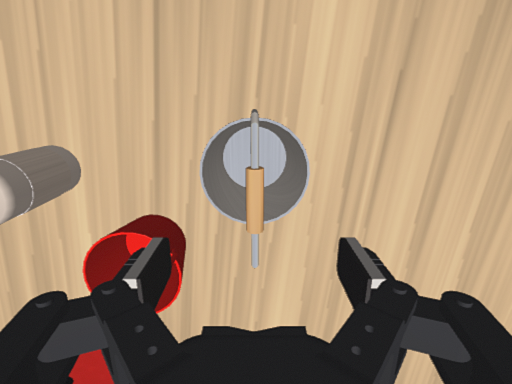

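The wrist view shows the grip at (254,200), aligned with the picture's vertical and centred between the jaws, so the position matches to within 2 mm. I'll go down and close.

Request:
play_rows:
  increments:
    - [[0, 0, 0], [0, 0, 0.0213], 0]
    - [[0, 0, 0], [0, 0, 0.0213], 0]
    - [[0, 0, 0], [0, 0, 0.0213], 0]
    - [[0, 0, 0], [0, 0, 0.0213], 0]
    - [[0, 0, 0], [0, 0, 0], 0]
    - [[0, 0, 0], [0, 0, 0], 0]

```text
time: 3.75
tool_pos: [407.9, 320.7, 147.2]
orientation: [-179.9, 0.0, -84.7]
contact_force: [-0.4, 0.3, 0.1]
gripper_width: 85.0
```

Request:
play_rows:
  increments:
    - [[0, 0, 0], [0, 0, 0], 0.4]
    - [[0, 0, 0], [0, 0, 0], 0.7]
    - [[0, 0, 0], [0, 0, 0], 1]
    - [[0, 0, 0], [0, 0, 0], 1]
    - [[0, 0, 0], [0, 0, 0], 1]
    - [[0, 0, 0], [0, 0, 0], 1]
    - [[0, 0, 0], [0, 0, 0], 1]
    - [[0, 0, 0], [0, 0, 0], 1]

```text
time: 4.75
tool_pos: [407.5, 320.5, 146.3]
orientation: [-180.0, 0.0, -84.7]
contact_force: [-0.8, -0.1, 2.0]
gripper_width: 12.7
```

Request:
play_rows:
  increments:
    - [[0, 0, 0], [0, 0, -0.005], 1]
    - [[0, 0, 0], [0, 0, -0.01], 1]
    - [[0, 0, 0], [0, 0, -0.02], 1]
    - [[0, 0, 0], [0, 0, -0.02], 1]
    - [[0, 0, 0], [0, 0, -0.02], 1]
    - [[0, 0, 0], [0, 0, -0.02], 1]
    - [[0, 0, 0], [0, 0, -0.01], 1]
    - [[0, 0, 0], [0, 0, 0], 1]
    - [[0, 0, 0], [0, 0, 0], 1]

```text
time: 5.88
tool_pos: [407.2, 320.3, 250.2]
orientation: [179.9, -0.1, -84.7]
contact_force: [0.5, -0.2, -2.7]
gripper_width: 12.2
```

```bash
python3 - <<'E'
from h import *
o=robot.observe(); print(o['tool_pos'],o['orientation'],o['contact_force'],o['gripper_width'])
im,d=robot.grab_frame('wrist'); cv2.imwrite('pics/w2.png',im); np.save('w2.npy',d)
im,d=robot.grab_frame('scene'); cv2.imwrite('pics/s2.png',im); np.save('s2.npy',d)
E
```

```text
[407.21145841 320.32773329 250.17809685] [ 1.79930856e+02 -5.37177868e-02 -8.47263651e+01] [ 0.49011355 -0.22364085 -2.74539784] 12.223386022265373
```

View pics/w2.png

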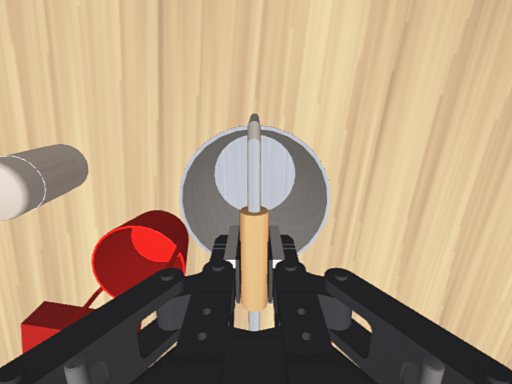

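View pics/s2.png

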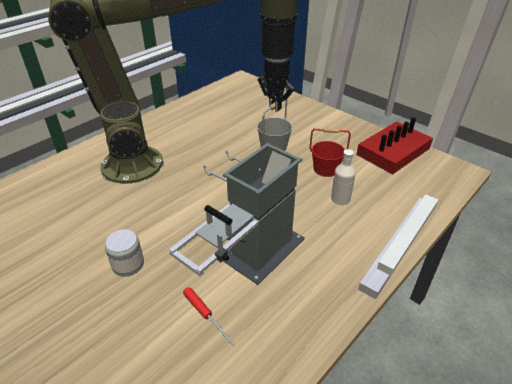

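Both views show the pail hanging upright in the jaws, with the red look-alike untouched. I'll carry it to a point in front of and beside the hooks, so the wrist camera can see them.

Request:
play_rows:
  increments:
    - [[0, 0, 0], [0.01, 0.002, -0.006], 1]
    - [[0, 0, 0], [0.02, 0.004, 0], 1]
    - [[0, 0, 0], [0.027, 0.0054, 0], 1]
    - [[0, 0, 0], [0.03, 0.006, 0], 1]
    - [[0, 0, 0], [0.03, 0.006, 0], 1]
    - [[0, 0, 0], [0.03, 0.006, 0], 1]
    - [[0, 0, 0], [0.027, 0.0054, 0], 1]
    - [[0, 0, 0], [0.02, 0.004, 0], 1]
    - [[0, 0, 0], [0.013, 0.0026, 0], 1]

```text
time: 7.1
tool_pos: [385.1, 109.3, 257.4]
orientation: [-180.0, 0.0, -84.8]
contact_force: [0.1, -0.6, -1.5]
gripper_width: 12.7
```

Request:
play_rows:
  increments:
    - [[0, 0, 0], [0, 0, 0], 1]
    - [[0, 0, 0], [0, 0, 0], 1]
    - [[0, 0, 0], [0, 0, 0], 1]
    - [[0, 0, 0], [0, 0, 0], 1]

```text
time: 7.6
tool_pos: [385.3, 110.9, 256.9]
orientation: [180.0, -0.0, -84.7]
contact_force: [-0.1, 0.6, -1.9]
gripper_width: 12.8
```

```bash
python3 - <<'E'
from h import *
o=robot.observe(); print(o['tool_pos'],o['orientation'],o['contact_force'],o['gripper_width'])
im,d=robot.grab_frame('wrist'); cv2.imwrite('pics/w3.png',im); np.save('w3.npy',d)
W=cloud('wrist',d); np.save('W3.npy',W)
z=W[...,2]; hsv=cv2.cvtColor(im,cv2.COLOR_BGR2HSV)
m=(W[...,0]>430)&(W[...,0]<560)&(z>215)&(z<265)&(W[...,1]>-60)&(W[...,1]<90)
P=W[m]; print(len(P))
for s in (0,1):
    Q=P[(P[:,1]>14)==s]; print(len(Q))
    if len(Q)<5: continue
    f=np.polyfit(Q[:,0],Q[:,1],1); print('slope',np.degrees(np.arctan(f[0])), 'y@472',np.polyval(f,472), Q[:,0].min())
    for a in range(440,520,4):
        q=Q[(Q[:,0]>=a)&(Q[:,0]<a+4)]
        if len(q): print(a+2, np.round(np.median(q[:,1]),1), np.round(np.percentile(q[:,2],[50,90]),1),len(q))
E
```

```text
[385.28857431 110.91788641 256.9121598 ] [ 1.79971182e+02 -2.54428396e-02 -8.46904083e+01] [-0.1174903   0.56974102 -1.87800517] 12.780687114864163
1777
0
1777
slope 3.508242836735576 y@472 57.20776657154282 449.95464615702446
450 56.5 [247.5 249.1] 44
454 55.8 [248.5 250. ] 108
458 54.7 [247.4 248.6] 21
462 55.8 [236.7 238.8] 47
466 56.6 [233.  235.1] 47
470 56.6 [229.1 230.6] 59
474 57.7 [230.3 232.6] 118
478 57.8 [234.  235.9] 122
482 57.9 [237.4 239.3] 134
486 58.2 [239.1 240.1] 102
490 58.4 [239.4 240.6] 92
494 58.3 [239.5 240.6] 99
498 58.9 [239.6 240.9] 100
502 59.0 [239.9 241. ] 96
506 59.3 [240. 241.] 95
510 59.4 [240.1 241. ] 96
514 59.6 [240.4 241.5] 103
518 60.0 [240.6 241.5] 98
```

View pics/w3.png

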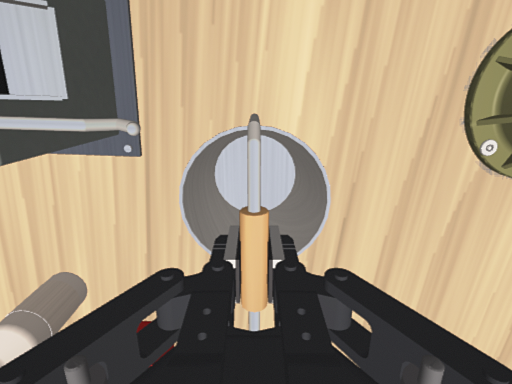

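The wrist view shows the +y hook at (75,125), its tip at (132,129) and the pail centred at (254,190). The dip measures (471.5, 57), so the seat is at about (474, 13.2), and the yaw is about 3.7°. I'll line up in front of it.

Request:
play_rows:
  increments:
    - [[0, 0, 0], [0.008, -0.0008, 0], 1]
    - [[0, 0, 0], [0.014, -0.0008, 0], 1]
    - [[0, 0, 0], [0.018, -0.0008, 0], 1]
    - [[0, 0, 0], [0.018, -0.0008, 0], 1]
    - [[0, 0, 0], [0.018, -0.0008, 0], 1]
    - [[0, 0, 0], [0.014, -0.0008, 0], 1]
    - [[0, 0, 0], [0.0086, -0.0008, 0], 1]
    - [[0, 0, 0.026], [0, 0, 0], 1]
    - [[0, 0, 0], [0, 0, 0], 1]
    - [[0, 0, 0], [0, 0, 0], 1]

```text
time: 8.9
tool_pos: [399.9, 13.2, 257.1]
orientation: [180.0, -0.0, -86.2]
contact_force: [-0.3, 0.2, -1.8]
gripper_width: 12.4
```

```bash
python3 - <<'E'
from h import *
o=robot.observe(); print(o['tool_pos'],o['orientation'],o['contact_force'],o['gripper_width'])
im,d=robot.grab_frame('wrist'); cv2.imwrite('pics/w4.png',im); np.save('w4.npy',d)
W=cloud('wrist',d)
z=W[...,2]; hsv=cv2.cvtColor(im,cv2.COLOR_BGR2HSV)
m=(W[...,0]>430)&(W[...,0]<560)&(z>215)&(z<265)&(W[...,1]>-60)&(W[...,1]<90)
P=W[m]; print(len(P))
for s in (0,1):
    Q=P[(P[:,1]>14)==s]; print(len(Q))
    if len(Q)<5: continue
    f=np.polyfit(Q[:,0],Q[:,1],1); print('slope',np.degrees(np.arctan(f[0])), 'y@472',np.polyval(f,472), Q[:,0].min())
    for a in range(440,520,4):
        q=Q[(Q[:,0]>=a)&(Q[:,0]<a+4)]
        if len(q): print(a+2, np.round(np.median(q[:,1]),1), np.round(np.percentile(q[:,2],[50,90]),1),len(q))
# bail wire and wood
g=(abs(W[...,0]-400)<12)&(z>262)&(z<290)&(W[...,1]<14+62)&(W[...,1]>-60)
v,u=np.nonzero(g); k=(u>235)&(u<275); g2=np.zeros_like(g); g2[v[k],u[k]]=1
wood=g2&(hsv[...,1]>80)&(hsv[...,2]>100)
for n,mk in(('wire+wood',g2),('wood',wood)):
    P=W[mk]; print(n,len(P),P.mean(0).round(1),P.min(0).round(1),P.max(0).round(1)); vt=np.linalg.svd(P[:,:2]-P[:,:2].mean(0))[2]; print(np.degrees(np.arctan2(vt[0][1],vt[0][0])))
im,d=robot.grab_frame('scene'); cv2.imwrite('pics/s4.png',cv2.resize(im[50:280,150:350],None,fx=2.6,fy=2.6))
E
```

```text
[399.89775722  13.2332135  257.08152562] [ 1.79994090e+02 -5.19224970e-03 -8.61711468e+01] [-0.31709445  0.16419691 -1.82370112] 12.445555105799764
3614
1911
slope 3.3886260097933234 y@472 -31.110261232204277 455.2605852296538
454 -31.2 [246.9 247.7] 7
458 -32.1 [248.3 249.5] 119
462 -33.4 [247.3 249.4] 44
466 -32.5 [237.6 239.2] 41
470 -31.7 [234.2 236.1] 53
474 -31.4 [230.  232.1] 49
478 -30.5 [229.6 231.5] 102
482 -30.4 [232.9 234.9] 111
486 -30.2 [236.4 238.4] 128
490 -30.3 [238.7 239.8] 95
494 -29.7 [239.  240.1] 97
498 -29.5 [239.4 240.4] 93
502 -29.4 [239.6 240.8] 91
506 -29.2 [239.8 240.8] 93
510 -29.0 [239.9 241.1] 88
514 -28.9 [240.2 241.1] 90
518 -28.5 [240.4 241.1] 87
1703
slope 3.47161995012568 y@472 55.965063558397105 462.8850928537592
462 54.4 [230.1 231.1] 4
466 54.2 [230.4 232.6] 37
470 55.1 [228.4 230.6] 58
474 56.0 [229.6 232.2] 85
478 56.2 [233.4 235.6] 88
482 56.3 [236.7 238.8] 91
486 56.6 [238.5 239.7] 70
490 56.9 [239.2 239.9] 71
494 56.8 [238.9 240.3] 66
498 57.1 [239.4 240.6] 74
502 57.1 [239.4 240.7] 65
506 58.0 [239.3 240.6] 73
510 57.8 [239.8 241. ] 75
514 58.5 [240.2 241.3] 70
518 58.7 [240.5 241.2] 68
wire+wood 4579 [400.5  -0.7 278.8] [389.9 -52.8 262.2] [409.7  55.2 290. ]
93.98759607840046
wood 2731 [399.8  10.  280.3] [391.3 -13.6 270.6] [408.2  39.3 286.6]
93.78652711629998
```

View pics/w4.png

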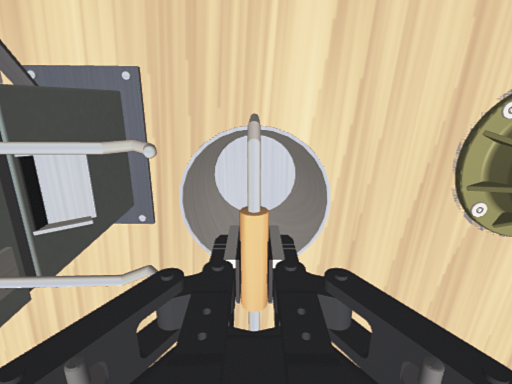

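View pics/s4.png

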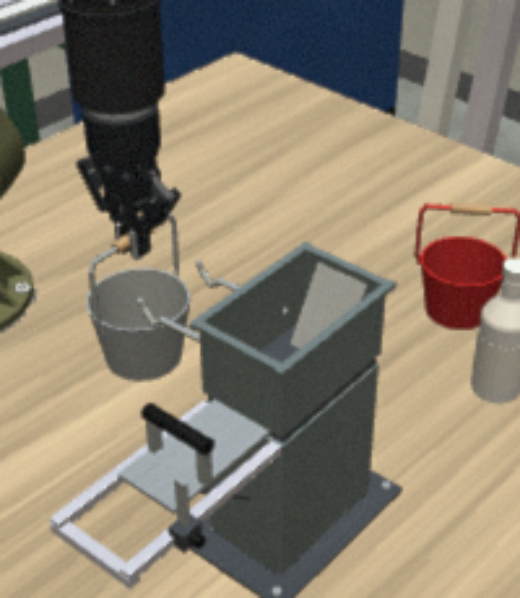

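Both hooks are in view: -y at (75,148) with its tip at (150,151), and +y at (75,280). The pail is between them and square to the hooks. The dips give a seat of (473.8, 12.5), and the grip is at (400, 12.9, 277). I'll go in over the tips.

Request:
play_rows:
  increments:
    - [[0, 0, 0], [0.0007, -0.005, 0], 1]
    - [[0, 0, 0], [0.0007, -0.009, 0], 1]
    - [[0, 0, 0], [0.0007, -0.0115, 0], 1]
    - [[0, 0, 0], [0.0007, -0.012, 0], 1]
    - [[0, 0, 0], [0.0007, -0.012, 0], 1]
    - [[0, 0, 0], [0.0007, -0.011, 0], 1]
    - [[0, 0, 0], [0.0007, -0.008, 0], 1]
    - [[0, 0, 0], [0.0007, -0.0052, 0], 1]
    - [[0, 0, 0], [0, 0, 0], 1]
    - [[0, 0, 0], [0, 0, 0], 1]

```text
time: 10.25
tool_pos: [473.7, 12.1, 257.3]
orientation: [-180.0, 0.0, -86.2]
contact_force: [1.0, 0.3, -1.5]
gripper_width: 12.3
```

Request:
play_rows:
  increments:
    - [[0, 0, 0], [0, 0, 0.005], 1]
    - [[0, 0, 0], [0, 0, 0.008], 1]
    - [[0, 0, 0], [0, 0, 0.008], 1]
    - [[0, 0, 0], [0, 0, 0.006], 1]
    - [[0, 0, 0], [0, 0, 0.004], 1]
    - [[0, 0, 0], [0, 0, 0.002], 1]
    - [[0, 0, 0], [0, 0, 0], 1]
    - [[0, 0, 0], [0, 0, 0], 1]

```text
time: 11.25
tool_pos: [473.9, 12.1, 224.4]
orientation: [-180.0, -0.0, -86.2]
contact_force: [-0.5, -0.5, -1.9]
gripper_width: 12.8
```

```bash
cat > look.py <<'E'
import sys
from h import *
t=sys.argv[1]
o=robot.observe(); print(o['tool_pos'],o['orientation'],o['contact_force'],o['gripper_width'],o['time'])
im,d=robot.grab_frame('wrist'); np.save(f'w{t}.npy',d); W=cloud('wrist',d); np.save(f'W{t}.npy',W); cv2.imwrite(f'w{t}raw.png',im)
im2,d2=robot.grab_frame('scene'); np.save(f's{t}.npy',d2); cv2.imwrite(f's{t}raw.png',im2)
a=cv2.resize(im,(400,300)); b=cv2.resize(im2[110:290,160:310],None,fx=2.6,fy=2.6,interpolation=cv2.INTER_CUBIC)
h=max(a.shape[0],b.shape[0]); c=np.zeros((h,a.shape[1]+b.shape[1],3),np.uint8); c[:300,:400]=a; c[:b.shape[0],400:]=b
cv2.imwrite(f'pics/{t}.png',c)
E
python3 look.py c5
```

```text
[473.92854155  12.12396532 224.352267  ] [-1.79980321e+02 -4.97606372e-03 -8.62202366e+01] [-0.54022719 -0.53580689 -1.88537093] 12.843383087379255 11.25
```

View pics/c5.png

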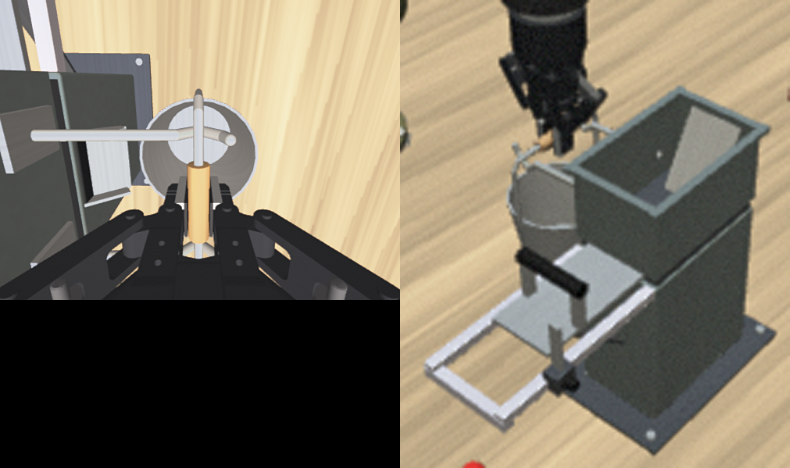

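The left (wrist) part shows the bail wire crossing the -y hook between its rear bend at (183,133) and its tip at (232,140). That puts it over the dip. I'll lower it gently.

Request:
play_rows:
  increments:
    - [[0, 0, 0], [0, 0, 0.002], 1]
    - [[0, 0, 0], [0, 0, 0.002], 1]
    - [[0, 0, 0], [0, 0, 0.002], 1]
    - [[0, 0, 0], [0, 0, 0.001], 1]
    - [[0, 0, 0], [0, 0, 0], 1]
    - [[0, 0, 0], [0, 0, 0], 1]

```text
time: 12.1
tool_pos: [473.9, 12.1, 217.2]
orientation: [-180.0, -0.0, -86.2]
contact_force: [-0.2, 0.4, -1.8]
gripper_width: 12.5
```

Request:
play_rows:
  increments:
    - [[0, 0, 0], [0, 0, 0.001], 1]
    - [[0, 0, 0], [0, 0, 0.001], 1]
    - [[0, 0, 0], [0, 0, 0], 1]
    - [[0, 0, 0], [0, 0, 0], 1]

```text
time: 12.6
tool_pos: [473.9, 12.1, 215.2]
orientation: [-180.0, -0.0, -86.2]
contact_force: [-0.1, 1.2, -0.5]
gripper_width: 12.6
```

Request:
play_rows:
  increments:
    - [[0, 0, 0], [0, 0, 0.001], 1]
    - [[0, 0, 0], [0, 0, 0], 1]
    - [[0, 0, 0], [0, 0, 0], 1]

```text
time: 12.98
tool_pos: [474.1, 12.1, 214.8]
orientation: [-179.9, -0.0, -86.2]
contact_force: [-0.6, 0.9, 4.1]
gripper_width: 12.5
```

Contact comes at grip height 234 mm, exactly where the seat should be. I'll check before releasing.

```bash
python3 look.py c6; python3 - <<'E'
from h import *
W=np.load('Wc6.npy'); im=cv2.imread('wc6raw.png'); hsv=cv2.cvtColor(im,cv2.COLOR_BGR2HSV); z=W[...,2]
g=(abs(W[...,0]-474)<20)&(z>222)&(z<255)&(hsv[...,1]>80)&(hsv[...,2]>100)
P=W[g];print(len(P),P.min(0).round(1),P.max(0).round(1),P.mean(0).round(1))
E
```

```text
[474.1193924   12.0916905  214.81150356] [-1.79923826e+02 -2.93517447e-03 -8.62219082e+01] [-0.607365    0.88137491  4.11673096] 12.537442033948262 12.975
2738 [465.5 -14.8 228.7] [482.   42.8 251.3] [474.    9.  238.1]
```

View pics/c6.png

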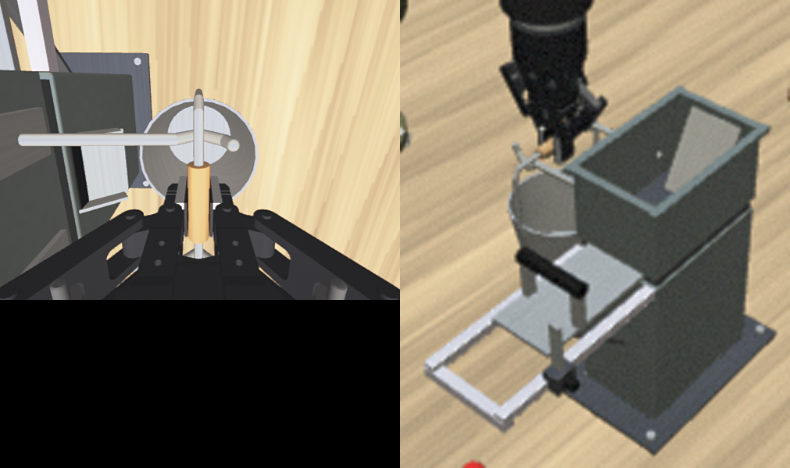

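The wire lies in the -y hook's dip at (200,138), level on both sides. I'll release slowly.

Request:
play_rows:
  increments:
    - [[0, 0, 0], [0, 0, 0], 0.8]
    - [[0, 0, 0], [0, 0, 0], 0.75]
    - [[0, 0, 0], [0, 0, 0], 0.7]
    - [[0, 0, 0], [0, 0, 0], 0.6]
    - [[0, 0, 0], [0, 0, 0], 0.5]
    - [[0, 0, 0], [0, 0, 0], 0.35]
    - [[0, 0, 0], [0, 0, 0], 0.2]
    - [[0, 0, 0], [0, 0, 0], 0]
    - [[0, 0, 0], [0, 0, 0], 0]
    - [[0, 0, 0], [0, 0, 0], 0]

```text
time: 14.32
tool_pos: [473.8, 12.1, 214.1]
orientation: [180.0, -0.0, -86.2]
contact_force: [0.1, 0.6, 0.4]
gripper_width: 85.4
```

```bash
python3 look.py c7
```

```text
[473.81897156  12.1267677  214.12189614] [ 1.79997392e+02 -6.74375643e-03 -8.62168014e+01] [0.06607142 0.61612032 0.41569963] 85.4498288609912 14.325
```

View pics/c7.png

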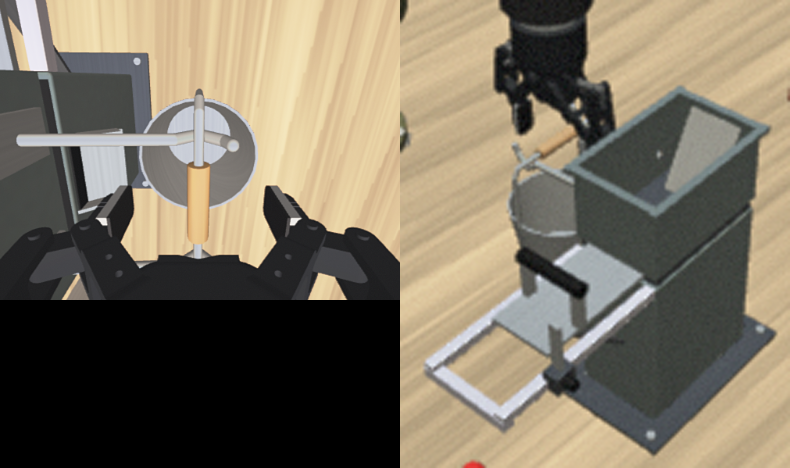

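Released: the pail hangs by itself, with the grip still centred at (198,205) between the open fingers. I'll rise straight up, then turn 90° for the gate.

Request:
play_rows:
  increments:
    - [[0, 0, 0], [0, 0, -0.01], 0]
    - [[0, 0, 0], [0, 0, -0.02], 0]
    - [[0, 0, 0], [0, 0, -0.03], 0]
    - [[0, 0, 0], [0, 0, -0.035], 0]
    - [[0, 0, 0], [0, 0, -0.035], 0]
    - [[0, 0, 0], [0, 0, 0], 0]

```text
time: 15.18
tool_pos: [474.5, 12.0, 347.9]
orientation: [-179.7, 0.0, -86.2]
contact_force: [-0.2, -0.4, -0.6]
gripper_width: 85.3
```

Request:
play_rows:
  increments:
    - [[0, 0, -0.1745], [0, 0, 0], 0]
    - [[0, 0, -0.1745], [0, 0, 0], 0]
    - [[0, 0, -0.1745], [0, 0, 0], 0]
    - [[0, 0, -0.1745], [0, 0, 0], 0]
    - [[0, 0, -0.1745], [0, 0, 0], 0]
    - [[0, 0, -0.1745], [0, 0, 0], 0]
    - [[0, 0, -0.1745], [0, 0, 0], 0]
    - [[0, 0, -0.1745], [0, 0, 0], 0]
    - [[0, 0, -0.175], [0, 0, 0], 0]
    - [[0, 0, 0], [0, 0, 0], 0]

```text
time: 16.42
tool_pos: [473.7, 12.2, 343.8]
orientation: [180.0, 0.0, 3.7]
contact_force: [-0.6, 0.0, -1.2]
gripper_width: 85.5
```

```bash
python3 look.py c8; python3 -c "
from h import *
print(robot.observe()['joint_positions'])"
```

```text
[473.72271134  12.15993114 343.75560758] [1.79990102e+02 3.64358855e-02 3.70927399e+00] [-0.62121126  0.02211    -1.16885884] 85.53193473097159 16.425
[ 2.59648888e+01 -1.43833028e+01  1.33945597e+00 -2.81438534e-04
 -1.05748415e+02  6.76241151e+01]
```

View pics/c8.png

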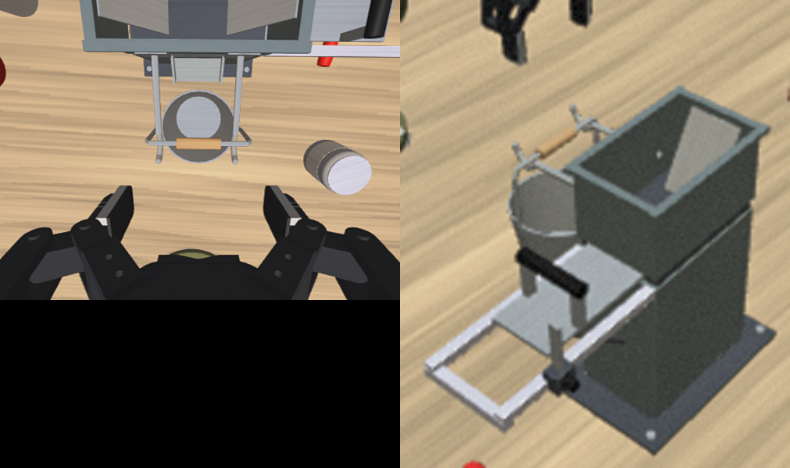

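The pail hangs square with its wire in both dips: wrist-view crossings at (158,143) and (237,143), grip at (198,143). Now over to the gate bar.

Request:
play_rows:
  increments:
    - [[0, 0, 0], [0.01, 0.012, 0], 0]
    - [[0, 0, 0], [0.02, 0.022, 0], 0]
    - [[0, 0, 0], [0.025, 0.028, 0], 0]
    - [[0, 0, 0], [0.027, 0.03, 0], 0]
    - [[0, 0, 0], [0.025, 0.028, 0], 0]
    - [[0, 0, 0], [0.023, 0.025, 0], 0]
    - [[0, 0, 0], [0.0175, 0.0186, 0], 0]
    - [[0, 0, 0], [0, 0, 0], 0]
    - [[0, 0, 0], [0, 0, 0], 0]

```text
time: 17.65
tool_pos: [631.9, -141.8, 343.7]
orientation: [180.0, 0.0, 3.7]
contact_force: [1.1, -0.0, 0.5]
gripper_width: 85.4
```

```bash
python3 look.py c9; python3 - <<'E'
from h import *
W=np.load('Wc8.npy'); im=cv2.imread('wc8raw.png'); hsv=cv2.cvtColor(im,cv2.COLOR_BGR2HSV); z=W[...,2]
g=(abs(W[...,0]-474)<20)&(abs(W[...,1]-12)<40)&(z>222)&(z<255)&(hsv[...,1]>80)
P=W[g];print('wood',len(P),P.min(0).round(1),P.max(0).round(1),P.mean(0).round(1))
W=np.load('Wc9.npy'); x,y,z=[W[...,i] for i in range(3)]
P=W[(x>590)&(x<675)&(y>-165)&(y<-115)&(z>256)&(z<275)]
print('bar',len(P),P.min(0).round(1),P.max(0).round(1),P.mean(0).round(1)); vt=np.linalg.svd(P[:,:2]-P[:,:2].mean(0))[2]; print(np.degrees(np.arctan2(vt[0][1],vt[0][0])))
v,u=np.nonzero((x>590)&(x<675)&(y>-165)&(y<-115)&(z>256)&(z<275)); print(u.min(),u.max(),v.min(),v.max())
Q=W[(x>670)&(x<710)&(y>-215)&(y<-160)&(z>240)&(z<275)]
print('mark',len(Q),Q.min(0).round(1),Q.max(0).round(1),Q.mean(0).round(1))
T=Q[Q[:,2]>261]; print('top',len(T),T.min(0).round(1),T.max(0).round(1),T.mean(0).round(1))
im=cv2.imread('wc9raw.png'); cv2.imwrite('pics/w9.png',im)
E
```

```text
[ 631.85098035 -141.76745236  343.73936396] [1.79989579e+02 3.64844368e-02 3.71759185e+00] [ 1.1263757  -0.01107671  0.47252479] 85.39162465975546 17.65
wood 813 [467.2 -13.9 231.8] [482.1  38.1 240.7] [475.4  12.3 237.9]
bar 1639 [ 593.8 -151.3  256. ] [ 670.8 -132.2  265. ] [ 635.1 -141.7  261.5]
-176.7429770161662
245 264 146 234
mark 181 [ 681.4 -190.9  240.2] [ 693.5 -186.3  264.4] [ 687.6 -187.9  257.1]
top 91 [ 681.5 -190.9  261.1] [ 693.  -186.4  264.4] [ 687.3 -188.7  262.9]
```

View pics/w9.png

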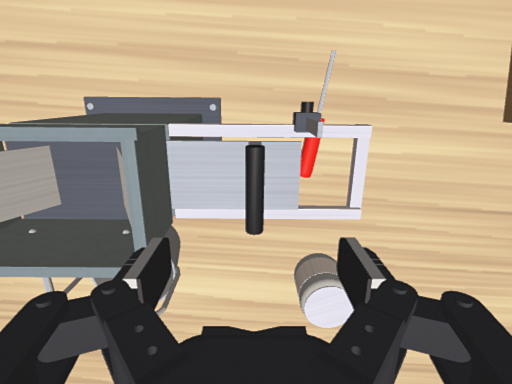

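The hung pail's grip measures (475, 12, 234), on the seat. The wrist view shows the bar at (255,190), centred between the jaws, and the tab at (313,127). In the hopper frame the mark is 52 mm behind the bar's line and about 50 mm out. I'll go down with the jaws half closed to keep clear of the hopper.

Request:
play_rows:
  increments:
    - [[0, 0, 0], [0, 0, 0], 0.45]
    - [[0, 0, 0], [0, 0, 0], 0.45]
    - [[0, 0, 0], [0, 0, 0.01], 0.45]
    - [[0, 0, 0], [0, 0, 0.016], 0.45]
    - [[0, 0, 0], [0, 0, 0.016], 0.45]
    - [[0, 0, 0], [0, 0, 0.016], 0.45]
    - [[0, 0, 0], [0, 0, 0.01], 0.45]
    - [[0, 0, 0], [0, 0, 0], 0.45]

```text
time: 18.75
tool_pos: [631.5, -141.3, 275.0]
orientation: [-180.0, 0.1, 3.8]
contact_force: [0.3, 0.4, -0.0]
gripper_width: 47.2
```

```bash
python3 look.py d1; cp wd1raw.png pics/d1w.png
```

```text
[ 631.48504844 -141.25064964  275.04732895] [-1.79996097e+02  9.90591482e-02  3.79898178e+00] [ 0.28063682  0.44999538 -0.0239001 ] 47.19891877353523 18.75
```

View pics/d1.png

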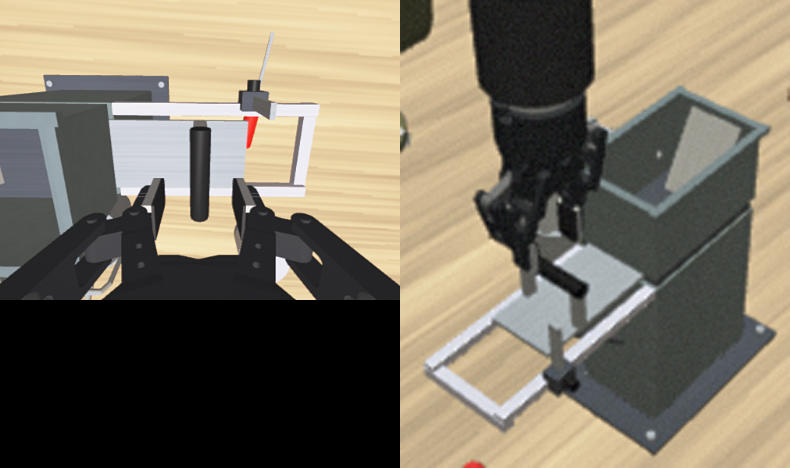

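```bash
python3 - <<'E'
from h import *
W=np.load('Wd1.npy'); o=robot.observe(); T=(W-o['tool_pos'])@Rm(o['orientation'])
# gripper points: in tool frame, z<5 (behind TCP) , x<40
v,u=np.mgrid[0:384,0:512]
m=(v>225)&(u<256)&(T[...,2]<0)&(T[...,2]>-140)
for a in range(-140,0,10):
    k=m&(T[...,2]>=a)&(T[...,2]<a+10); P=T[k]
    if len(P): print(a,len(P),'y',P[:,1].min().round(),P[:,1].max().round(),'x',P[:,0].min().round(),P[:,0].max().round())
# hopper rim top
x,y,z=[W[...,i] for i in range(3)]
P=W[(z>295)&(z<310)&(x>560)&(y<-40)&(u<120)]; Q=(P-o['tool_pos'])@Rm(o['orientation']); print('rim',len(P),P.min(0),P.max(0), 'tool y',Q[:,1].min(),Q[:,1].max())
E
```

```text
-100 1544 y -60.0 0.0 x 11.0 21.0
-90 5716 y -65.0 0.0 x -2.0 19.0
-80 4991 y -64.0 1.0 x -13.0 18.0
-70 2333 y -61.0 -17.0 x -14.0 18.0
-60 3417 y -58.0 -21.0 x -13.0 14.0
-50 760 y -55.0 -24.0 x -1.0 14.0
-40 608 y -37.0 -23.0 x -12.0 12.0
-30 2464 y -134.0 -23.0 x -55.0 21.0
-20 1215 y -142.0 -23.0 x -46.0 18.0
-10 1381 y -150.0 -23.0 x -48.0 13.0
rim 4861 [583.30963295 -66.43327089 295.00517039] [684.42592715 -40.00672103 302.0950104 ] tool y -98.30912863620577 -74.53648721202082
```

The knuckles stay at least 10 mm clear of the hopper rim (tool y of -65 against -74.5). I'll finish the descent and close.

Request:
play_rows:
  increments:
    - [[0, 0, 0], [0, 0, 0.01], 0.45]
    - [[0, 0, 0], [0, 0, 0.014], 0.45]
    - [[0, 0, 0], [0, 0, 0.01], 0.45]
    - [[0, 0, 0], [0, 0, 0.004], 0.45]
    - [[0, 0, 0], [0, 0, 0], 0.45]

```text
time: 19.48
tool_pos: [631.7, -141.4, 237.9]
orientation: [180.0, 0.0, 3.8]
contact_force: [0.4, 0.8, 0.2]
gripper_width: 47.4
```

Request:
play_rows:
  increments:
    - [[0, 0, 0], [0, 0, 0], 0.6]
    - [[0, 0, 0], [0, 0, 0], 0.75]
    - [[0, 0, 0], [0, 0, 0], 1]
    - [[0, 0, 0], [0, 0, 0], 1]
    - [[0, 0, 0], [0, 0, 0], 1]
    - [[0, 0, 0], [0, 0, 0], 1]
    - [[0, 0, 0], [0, 0, 0], 1]
  grip_force: 50

```text
time: 20.35
tool_pos: [632.0, -142.2, 238.8]
orientation: [179.9, -0.1, 3.7]
contact_force: [1.0, -4.6, 0.9]
gripper_width: 14.4
```

```bash
python3 look.py d2
```

```text
[ 632.02539328 -142.19131789  238.82262533] [ 1.79920499e+02 -6.33810495e-02  3.74890407e+00] [ 0.98481766 -4.58524372  0.88289504] 14.390901182182334 20.35
```

View pics/d2.png

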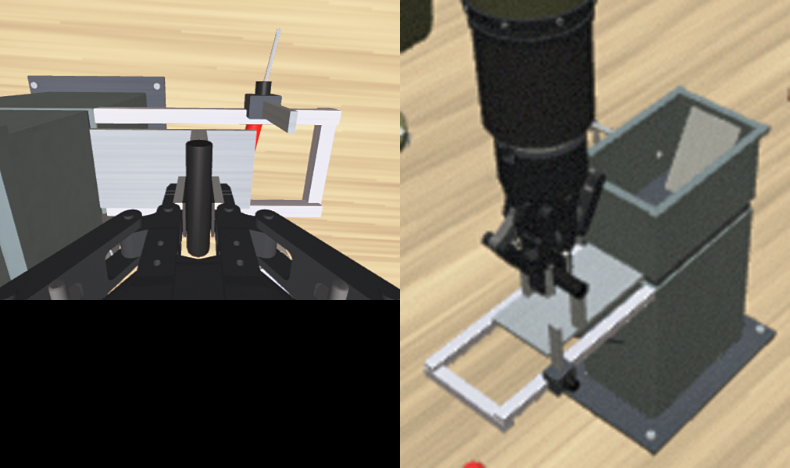

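The bar is gripped (opening 14.4 mm). The tab is seen at (290,121), out to the side of the slide. I'll draw most of the way, then measure the bar against the tab.

Request:
play_rows:
  increments:
    - [[0, 0, 0], [0, 0.003, 0], 1]
    - [[0, 0, 0], [0, 0.006, 0], 1]
    - [[0, 0, 0], [0, 0.007, 0], 1]
    - [[0, 0, 0], [0, 0.007, 0], 1]
    - [[0, 0, 0], [0, 0.007, 0], 1]
    - [[0, 0, 0], [0, 0.007, 0], 1]
    - [[0, 0, 0], [0, 0.005, 0], 1]
    - [[0, 0, 0], [0, 0.003, 0], 1]
    - [[0, 0, 0], [0, 0, 0], 1]
    - [[0, 0, 0], [0, 0, 0], 1]

```text
time: 21.7
tool_pos: [634.4, -183.7, 238.8]
orientation: [-179.8, 0.0, 3.9]
contact_force: [-5.0, 8.6, 5.2]
gripper_width: 14.0
```

```bash
python3 look.py d3; cat > gm.py <<'E'
from h import *
import sys
t=sys.argv[1]; a=np.radians(3.55)
ex=np.array([np.cos(a),np.sin(a)]); ey=np.array([-np.sin(a),np.cos(a)])
for s in ('w','s'):
    cam={'w':'wrist','s':'scene'}[s]
    W=cloud(cam,np.load(f'{s}{t}.npy')); p=W[...,:2]-np.array([632.,-141.7]); X=p@ex; Y=p@ey; z=W[...,2]
    im=cv2.imread(f'{s}{t}raw.png'); hsv=cv2.cvtColor(im,cv2.COLOR_BGR2HSV); v=hsv[...,2]
    m=(X>14)&(X<40)&(abs(Y+30)<45)&(z>250)&(z<268)&(v<90)
    k=(X>45)&(X<60)&(Y<-25)&(Y>-80)&(z>253)&(z<268)
    for n,q in (('bar',m),('mark',k)):
        if q.sum()<5: print(cam,n,q.sum()); continue
        print(cam,n,q.sum(),'Y',np.percentile(Y[q],[2,50,98]).round(1),'mid',round(np.percentile(Y[q],[2,98]).mean(),1),'X',np.percentile(X[q],[2,98]).round(1),'z',np.percentile(z[q],98).round(1))
        b=z[q]>np.percentile(z[q],98)-3
        print('   ridge Y',np.median(Y[q][b]).round(1),'n',b.sum())
E
python3 gm.py d3; cp wd3raw.png pics/d3w.png
```

```text
[ 634.39863486 -183.70880647  238.75516104] [-1.79805877e+02  2.92482513e-02  3.93294349e+00] [-4.9959834   8.5557986   5.19711216] 14.028911854101455 21.7
wrist bar 1877 Y [-49.7 -42.3 -35. ] mid -42.3 X [14.7 38.5] z 263.5
   ridge Y -42.2 n 1188
wrist mark 330 Y [-52.8 -50.7 -48.9] mid -50.9 X [46.6 58.4] z 263.7
   ridge Y -50.9 n 281
scene bar 78 Y [-49.9 -45.9 -38.3] mid -44.1 X [14.8 39.4] z 267.7
   ridge Y -42.7 n 22
scene mark 27 Y [-53.9 -52.4 -49.7] mid -51.8 X [46.5 59.7] z 266.6
   ridge Y -51.1 n 10
```

View pics/d3w.png

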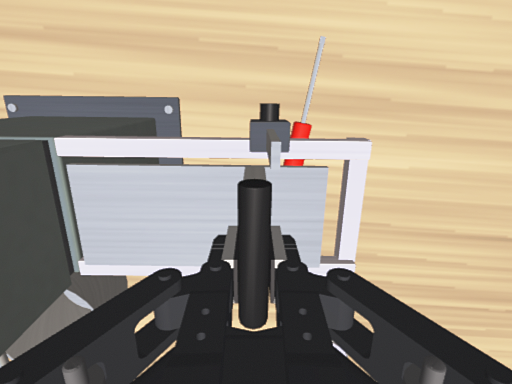

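The wrist picture gives bar Y at -42.3 and tab Y at -50.9 (scene: -42.7 and -51.1), so 8.5 mm remain.

Request:
play_rows:
  increments:
    - [[0, 0, 0], [0, 0.003, 0], 1]
    - [[0, 0, 0], [0, 0.003, 0], 1]
    - [[0, 0, 0], [0, 0.002, 0], 1]
    - [[0, 0, 0], [0, 0.001, 0], 1]
    - [[0, 0, 0], [0, 0, 0], 1]
    - [[0, 0, 0], [0, 0, 0], 1]
    - [[0, 0, 0], [0, 0, 0], 1]

```text
time: 22.68
tool_pos: [634.9, -192.4, 238.8]
orientation: [-179.8, 0.0, 3.9]
contact_force: [-5.0, 9.1, 6.1]
gripper_width: 14.5
```

```bash
python3 look.py d4; python3 gm.py d4; cp wd4raw.png pics/d4w.png;  python3 - <<'E'
from h import *
print(robot.observe()['contact_force'],robot.observe()['gripper_width'])
im,d=robot.grab_frame('top'); cv2.imwrite('pics/d4t.png',cv2.resize(im[120:240,120:380],None,fx=3,fy=3,interpolation=cv2.INTER_CUBIC)); W=cloud('top',d); z=W[...,2]
hsv=cv2.cvtColor(im,cv2.COLOR_BGR2HSV)
g=(abs(W[...,0]-474)<22)&(abs(W[...,1]-12)<40)&(z>222)&(z<255)&(hsv[...,1]>80); P=W[g]; print('wood top',len(P), P.mean(0) if len(P) else '')
E
```

```text
[ 634.88014522 -192.36597686  238.76401896] [-1.79782464e+02  4.77221752e-02  3.94731292e+00] [-4.99780219  9.13851251  6.14464527] 14.549909714412696 22.675
wrist bar 1884 Y [-58.4 -51.  -43.6] mid -51.0 X [14.6 38.4] z 263.5
   ridge Y -51.0 n 1197
wrist mark 310 Y [-52.9 -50.8 -49.1] mid -51.0 X [46.5 58.3] z 263.6
   ridge Y -50.8 n 285
scene bar 86 Y [-59.2 -54.3 -45.4] mid -52.3 X [14.8 39.7] z 266.8
   ridge Y -51.4 n 37
scene mark 26 Y [-53.2 -51.8 -49.2] mid -51.2 X [47.4 59.2] z 266.4
   ridge Y -50.7 n 7
[-5.42605156  9.40359011  6.11302021] 14.575151323780782
wood top 6 [473.75852211  34.62197596 240.72946751]
```

View pics/d4w.png

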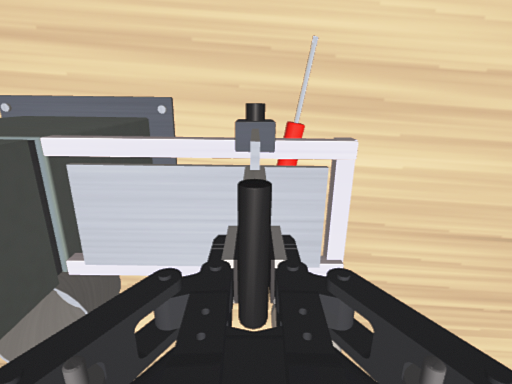

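View pics/d4t.png

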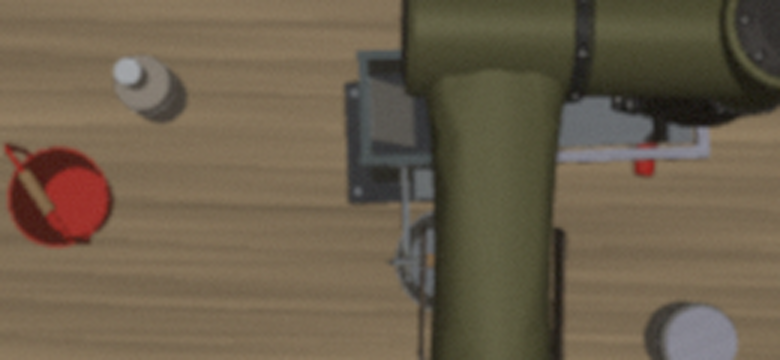

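View pics/d4.png

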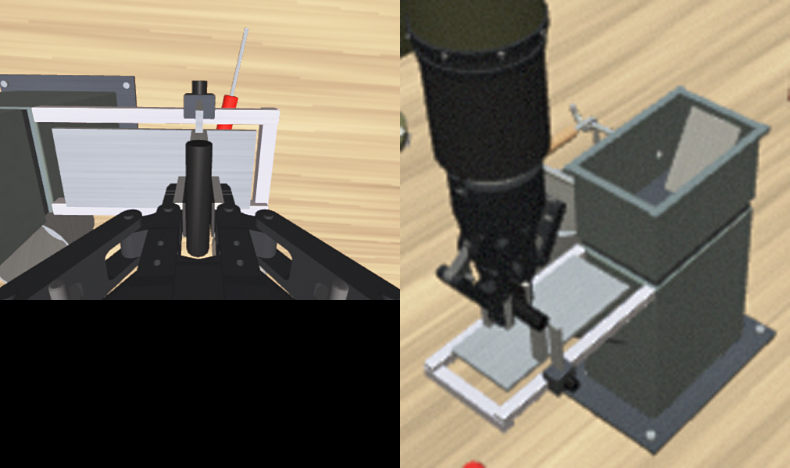

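The bar and the tab line up (wrist view: bar axis at column 255, tab at column 255; both -51.0 mm). The pail is still on the hooks. I'll hold for a second, recheck and hand in.

Request:
play_rows:
  increments:
    - [[0, 0, 0], [0, 0, 0], 1]
    - [[0, 0, 0], [0, 0, 0], 1]
    - [[0, 0, 0], [0, 0, 0], 1]
    - [[0, 0, 0], [0, 0, 0], 1]
    - [[0, 0, 0], [0, 0, 0], 1]
    - [[0, 0, 0], [0, 0, 0], 1]
    - [[0, 0, 0], [0, 0, 0], 1]
    - [[0, 0, 0], [0, 0, 0], 1]

```text
time: 23.82
tool_pos: [634.9, -192.4, 238.8]
orientation: [-179.8, 0.0, 3.9]
contact_force: [-6.1, 9.6, 5.9]
gripper_width: 14.2
```

```bash
python3 look.py d5; python3 gm.py d5; python3 -c "
from h import *
print(robot.sign_off())"
```

```text
[ 634.87468652 -192.36674595  238.7575572 ] [-1.79782821e+02  4.97163134e-02  3.94828630e+00] [-6.0927959   9.57468368  5.93887128] 14.176101033182892 23.825
wrist bar 1882 Y [-58.4 -51.  -43.6] mid -51.0 X [14.7 38.4] z 263.4
   ridge Y -50.9 n 1219
wrist mark 311 Y [-52.9 -50.8 -49.1] mid -51.0 X [46.6 58.3] z 263.6
   ridge Y -50.8 n 286
scene bar 81 Y [-59.2 -54.1 -45.6] mid -52.4 X [14.3 39.6] z 266.5
   ridge Y -51.9 n 36
scene mark 27 Y [-53.3 -52.  -48.9] mid -51.1 X [48.2 59.7] z 267.0
   ridge Y -52.5 n 9
the job is handed in; nothing more can be done
None
```

I hung the grey pail on both hooks, released it, then gripped the gate's pull bar and drew it out 51 mm to the marker tab. I handed the job in at about 24 s, still holding the bar; the hand-in gives no verdict.

- **Pail:** After release the wire lay in both dips, and the grip measured (475, 12, 234) mm against a seat of about (474, 12.5, 234). That full measurement dates from before the gate was drawn. Later pictures showed the pail still on the hooks, but the arm hid most of it.
- **Gate:** In the last wrist picture the bar and tab were both at -51.0 mm. The scene camera put them 0.6 to 1.3 mm apart, depending on how its coarser depth points are read, well inside the 6 mm limit. The pose held steady for the last second with a 50 N grip and a 14 mm opening. The wrist read about 10 N along the pull, plus about 6 N sideways and vertically.
- **Everything else:** The tab did not move between measurements. I never touched the tin, the bottle, the screwdriver or the red pail.

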